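Dose the grinder with cleaning tablets, refit its knob and hold it pressed

ROBOT

A 6-joint arm with a two-finger parallel gripper is mounted at the origin on the work surface. World frame = base frame: x ahead of the robot, y to its left, z up, the work surface at z = 0. Lengths are in mm, angles in rad, forces in N, time in s.
With the tool pointing down it reaches from about 350 to 875 mm from the base axis. Payload 4.2 kg.
Tool frame: the origin (TCP) lies at the very end of the fingers, on their centre line; the grasp point (between the pads) lies 19 mm behind it; z points along the fingers, y is the line along which they close (so a half turn about z gives the same grasp; the last joint's range is limited). The gripper opens to 85 mm and grips with 20 to 120 N. Pads are 22 mm wide; open, the fingers measure 114 mm over their backs; the gripper's body (76 mm by 85 mm) begins 54 mm behind the grasp point. The pads swing forward as they close: fully open they stand 13 mm farther back than shut.
Start: joints at [-1.021, 0.385, 0.008, 0, -1.194, -0.259], TCP at [179.215, -598.733, 231.312] pointing down, gripper open.
Joint ranges: [-3.14, 3.14], [-1.21, 2.06], [-1.07, 1.41], [-3.16, 2.05], [-2.99, -0.16], [-3.1, 3.1]. Speed limits (rad/s): [2.79, 2.79, 3.14, 3.14, 3.14, 3.14].

INTERFACE

Orientations are given as a unit quaternion [x, y, z, w].
In Python, from bench import read_state, get_image, camera_model, job_done gives the robot as it stands.
- The arm moves only by the shell command python3 -m handwheel 'ROWS'. ROWS is JSON, a list of rows, each a list of 7 numbers: the shift along the tool's x, y, z in m, then the turn, a rotation vector about the tool's x, y, z in rad, then the gripper's target within -1 to 1 (fully open at 1, half-way at 0, shut at -1). In form: [[dx, dy, dz, wx, wy, wz, jaw], ...]. A call has 1 to 10 rows; each row is the pose to reach, as a shift and turn from the pose commanded when the call began, along the tool's axes at that moment; what a row does not reach only later rows make up. A row lasts 1/8 s, in which the tool goes at most 62.5 mm and 10.7 degrees, less where a joint would pass 70% of its speed; a pose out of reach is approached as far as the arm can. A call with a gripper value outside its range is refused whole. The fingers move at their own pace and stop on an object; the grip force is fixed at half the most. Time passes only in rows, so rows that repeat a pose let the fingers close. It gives the time, the measured TCP pose, the force, the opening and the grip force at its end, in the units of the state.
- read_state(): the state, without advancing time (a new reading comes with each control period).
- get_image(name): name is "side" or "top" or "wrist"; returns (picture, depth): 480x640x3 uint8, blue, green, red; 480x640 float32, mm along the optical axis (not along the pixel's ray), 0 where there is no reading.
- camera_model(name): a dict with "K" (3x3 intrinsics, pixels), "rvec" (rotation vector, rad) and "tvec" (3), from world to camera coordinates, as OpenCV has them; the wrist camera has in their place "hand_eye" (4x4, takes a point from camera to tool coordinates, whose origin is the TCP and whose axes are the flange's). Camera axes: x right, y down, z forward; pixel columns grow to the right and rows downward; lengths in mm; the calibration is good to about 2 mm. A picture is of the moment at which its call begins: read the wrist's pose just before it. camera_model takes no time and is no camera call.
- job_done(): hands the job in; it is judged then, once.
The state is a dict: "clock": time; "joints": joint angles; "joint_vel": joint speeds; "joint_efforts": joint torques, N m; "position": TCP position; "ee_rot": TCP orientation; "contact_force": force on the tool from outside, world axes, zero at the start; "wrist_torque": the same for the moment, N m; "gripper_width": finger opening in mm; "grasp_force": force on a finger pad.
Only numpy, scipy, OpenCV 4.12 (cv2) and the standard library are available. Lean on these libraries where they do the work, as an engineer would, in place of code of your own. Each camera call takes 0.05 s, during which the arm holds its last target. There are 200 camera calls.

TASK

Tip all five cleaning tablets from the scoop into the grinder's hopper and stand the scoop back upright on the counter, let go. Then take the loose knob, turn it so that its D-shaped bore matches the D-shaped spindle, push it fully home and go on pressing until the sprung spindle is all the way in; finish while still holding the knob pressed down. Leave the pitcher, the tamper and the tub where they are.

Things in the scene. Friction and masses are not known exactly. Their poses are not given: they have to be found in the camera images.
- deck: Grey top plate of a grinder built into the steel counter (counter top z = 0): 200 (x) x 310 (y) x 30 mm high, fixed, origin at the centre of its underside. The hopper and the knob station stand on it, about 160 mm apart along its y; which is left and which right varies.
- hopper_rim (a point): Centre of the mouth of the fixed round aluminium funnel hopper: 60 mm high on the deck, so its rim is 90 mm above the counter; inside radius 56 mm at the rim, narrowing to 32 mm at its closed floor (5 mm thick). z up.
- spindle_tip (a point): Centre of the top of the steel D-spindle that stands on a black disc (64 mm wide, 6 mm high) on the deck: 18 mm diameter, 32 mm tall above the disc, one flat 4.5 mm from its axis, tapered tip 3 mm; top 68 mm above the counter when not pressed. +x points from the axis out through the flat (a thin steel mark on the disc lies on that side), z up. It slides down, does not turn.
- spindle (a joint): How far the spindle is pressed in, m: 0 = out, 0.008 = all the way in. The spring takes 4 N to start it and 8 N to hold it all the way in, where it meets a firm stop.
- knob: Loose black bar-shaped knob, about 0.08 kg, standing bore down on the counter: 46 mm long (x) x 34 mm wide (y; two parallel flat sides to grip) x 40 mm high, with a nose 10 mm long on its +x end and a thin steel strip on top from the centre to the nose. Origin at the centre of its underside, on the bore's axis. Seated, its underside is 14 mm above the black disc, 6 mm when pressed in.
- knob_center (a point): Centre of the knob, 20 mm above its underside, on the axis of its bore; axes as the knob's. The D-shaped bore is 18 mm deep, open downwards, its flat on the +x side 5.7 mm from the axis; about 1.2 mm play all round. It goes on only with the knob's +x the same way as the spindle's +x, within about 9 degrees.
- scoop: Loose steel dosing scoop, about 0.15 kg, with the tablets in its pan. Origin under the pan; z up, -x towards its open front. Pan 56 mm wide, x = -65 to +30 mm, floor 2.5 mm, side walls 24 mm, back wall 34 mm high; no front wall, the last 20 mm of floor rise 6 degrees to the lip. Handle: black bar, x = +30 to +100 mm, 14 mm wide (y), 20 to 40 mm above the counter, foot under its end (x 90 to 100).
- scoop_grip (a point): Middle of the scoop's handle, 60 mm behind the scoop's origin (+x) and 30 mm above its underside; axes as the scoop's. Here it is gripped across y from above.
- scoop_lip (a point): Middle of the scoop's pouring lip, 65 mm in front of its origin (-x), 4.5 mm above its underside; axes as the scoop's. The tablets begin to slide out when the scoop is tipped about 25 to 30 degrees front down.
- pitcher: Bystander: steel milk pitcher, 80 mm wide, 100 mm high, handle at its +y; origin under its centre.
- tamper: Bystander: dark steel tamper, 58 mm wide, 82 mm high; origin under its centre.
- tub: Bystander: white tub with black cap, 68 mm wide, 90 mm high; origin under its centre.
- tablet0_c (a point): Centre of a loose white round cleaning tablet, 18 mm diameter, 10 mm thick, 10 g, lying in the scoop at the start.
- tablet1_c (a point): Centre of a loose white round cleaning tablet, 18 mm diameter, 10 mm thick, 10 g, lying in the scoop at the start.
- tablet2_c (a point): Centre of a loose white round cleaning tablet, 18 mm diameter, 10 mm thick, 10 g, lying in the scoop at the start.
- tablet3_c (a point): Centre of a loose white round cleaning tablet, 18 mm diameter, 10 mm thick, 10 g, lying in the scoop at the start.
- tablet4_c (a point): Centre of a loose white round cleaning tablet, 18 mm diameter, 10 mm thick, 10 g, lying in the scoop at the start.
Mind the look-alikes: they are no part of the job. What is shaped like the knob but white is not meant. What is shaped like the scoop but yellow is not meant.

How it is judged (in metres and radians):
On the way, in this order (a step that is already met when the one before it is completed fails the run):
1. all five tablets are in the hopper (horizontal distance between each of tablet0_c, tablet1_c, tablet2_c, tablet3_c, tablet4_c and hopper_rim below 0.06 m and z of tablet0_c in the frame of hopper_rim between -0.062 and 0 m and z of tablet1_c in the frame of hopper_rim between -0.062 and 0 m and z of tablet2_c in the frame of hopper_rim between -0.062 and 0 m and z of tablet3_c in the frame of hopper_rim between -0.062 and 0 m and z of tablet4_c in the frame of hopper_rim between -0.062 and 0 m), for 0.3 s.
2. the scoop stands upright on the counter, let go (height (world z) of scoop_grip below 0.036 m and angle between scoop_grip's own z axis and vertical below 0.12 rad and contact force between the fingers and scoop below 0.2 N and linear speed of scoop below 0.03 m/s), for 0.2 s.
3. the knob is home on the spindle (horizontal distance between knob_center and spindle_tip below 0.004 m and z of knob_center in the frame of spindle_tip below 0.006 m and angle between the x axis of knob_center and the x axis of spindle_tip, either way round below 0.25 rad and angle between knob_center's own z axis and vertical below 0.12 rad), for 0.1 s.
At the end, for the whole second after the job is handed in: All tablets lie in the hopper below its rim; the scoop stands upright on the counter, still, untouched; the knob is on the spindle, flats matching, axis and depth within 4 mm of home; the spindle is pressed in over 6 of its 8 mm and the gripper still bears on the knob with over 3 N (all of step 1 and all of step 2 and all of step 3 and value of joint spindle above 0.006 m and contact force between the fingers and knob above 3 N); the arm keeps its last pose, push and grip.
It fails at once if the pitcher is moved more than 30 mm or tipped (distance of pitcher from where it was at the start of the episode above 0.03 m or angle between pitcher's own z axis and vertical above 0.5 rad).
It fails at once if the tamper is moved more than 30 mm or tipped (distance of tamper from where it was at the start of the episode above 0.03 m or angle between tamper's own z axis and vertical above 0.5 rad).
It fails at once if the tub is moved more than 30 mm or tipped (distance of tub from where it was at the start of the episode above 0.03 m or angle between tub's own z axis and vertical above 0.5 rad).
It also fails if it takes over 72 s, if anything falls off the work surface, if the arm or the gripper's body presses on something with over 40 N, if the wrist force passes 120 N, or if a joint passes its speed limit or range.

## Working session

There is one attempt and no reset: what is moved stays moved. The work goes in short steps, Python scripts to look and compute and a shell command to move; the robot and the scene stay as the last step left them, time stands still between calls to the robot, and variables do not carry over. Pictures are saved under pics/ and viewed, at most 10 in all, crops included, and the job is handed in when it is done.

```bash
mkdir -p pics; cat > h.py <<'E'
import numpy as np, cv2
from scipy.spatial.transform import Rotation as R
from bench import read_state, get_image, camera_model, job_done
def pose(s):
    T=np.eye(4);T[:3,:3]=R.from_quat(s["ee_rot"]).as_matrix();T[:3,3]=s["position"];return T
def grab(name):
    s=read_state();im,d=get_image(name);np.savez(f"/tmp/{name}.npz",im=im,d=d,T=pose(s));return im,d
def cam2w(name):
    m=camera_model(name)
    if name=="wrist": return np.array(m["K"]),np.load("/tmp/wrist.npz")["T"]@np.array(m["hand_eye"])
    T=np.eye(4);T[:3,:3]=cv2.Rodrigues(np.array(m["rvec"],float))[0];T[:3,3]=np.ravel(m["tvec"]);return np.array(m["K"]),np.linalg.inv(T)
def w(name,u,v,z=None):
    "pixel -> world, by depth or on plane z"
    K,T=cam2w(name);r=np.linalg.inv(K)@[u,v,1]
    if z is None:
        d=np.load(f"/tmp/{name}.npz")["d"][int(v)-1:int(v)+2,int(u)-1:int(u)+2];d=np.median(d[d>0]);
    else: d=(z-T[2,3])/(T[:3,:3]@r)[2]
    return (T@np.r_[r*d,1])[:3].round(1)
def tool(p,yaw=None):
    "shift in tool axes (m) from now to world p"
    T=pose(read_state());return (T[:3,:3].T@(np.array(p)-T[:3,3])/1000).round(4)
E
python3 - <<'E'
from h import *
s=read_state();print(s);print(camera_model("wrist"))
for n in("top","side"):
    im,d=grab(n);cv2.imwrite(f"pics/{n}0.png",im)
    print(n,cam2w(n)[1].round(2))
E
```

```text
{'clock': 0.0, 'joints': array([-1.02142227e+00,  3.85549490e-01,  6.60765460e-03, -5.38165633e-04,
       -1.19398664e+00, -2.58573186e-01]), 'joint_vel': array([ 0.0014477 ,  0.00011599, -0.00046485,  0.00041306, -0.00175845,
       -0.00134402]), 'joint_efforts': array([-8.26640808e-04, -3.92288661e+01,  1.88404334e+01,  4.18624252e+00,
       -4.69236184e-03, -5.10059280e-06]), 'position': array([ 179.03963848, -598.18662195,  230.21292347]), 'ee_rot': array([-1.44790333e-01,  9.89461753e-01,  1.07857001e-03, -1.89079701e-04]), 'contact_force': array([ 0.05372327, -1.22762061,  0.75535035]), 'wrist_torque': array([-0.00518893,  0.02350239,  0.02113166]), 'grasp_force': 0.0, 'gripper_width': 85.4464862909389}
{'K': array([[418.92747775,   0.        , 315.7711347 ],
       [  0.        , 418.92747775, 236.08387896],
       [  0.        ,   0.        ,   1.        ]]), 'hand_eye': array([[-2.54980209e-04, -9.48668374e-01, -3.16272432e-01,
         8.25319724e+01],
       [ 9.99999911e-01, -1.35792571e-04, -3.98890501e-04,
        -4.36768522e-01],
       [ 3.35467357e-04, -3.16272506e-01,  9.48668324e-01,
        -1.42032574e+02],
       [ 0.00000000e+00,  0.00000000e+00,  0.00000000e+00,
         1.00000000e+00]])}
top [[-3.00000e-02 -1.00000e+00  9.00000e-02  4.26580e+02]
 [-1.00000e+00  3.00000e-02  1.00000e-02  5.60000e+00]
 [-1.00000e-02 -9.00000e-02 -1.00000e+00  1.17115e+03]
 [ 0.00000e+00  0.00000e+00  0.00000e+00  1.00000e+00]]
side [[-9.3000e-01 -2.2000e-01  3.1000e-01  2.3929e+02]
 [-3.8000e-01  5.7000e-01 -7.3000e-01  6.8000e+02]
 [-1.0000e-02 -7.9000e-01 -6.1000e-01  6.4256e+02]
 [ 0.0000e+00  0.0000e+00  0.0000e+00  1.0000e+00]]
```

View pics/top0.png

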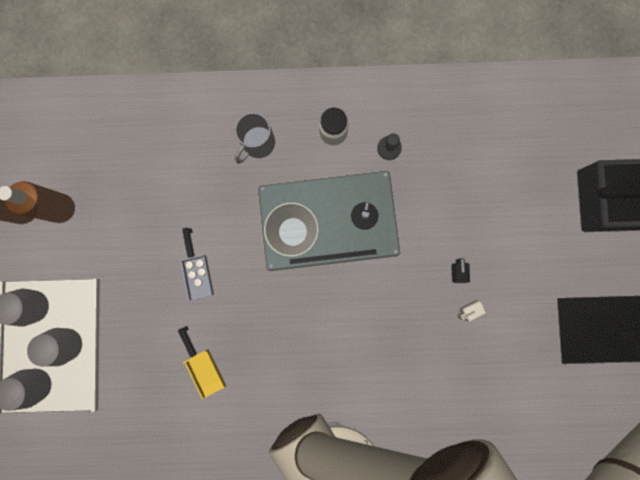

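View pics/side0.png

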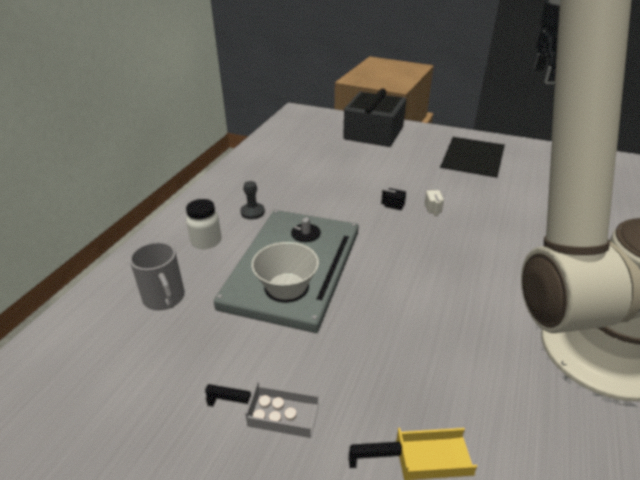

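In the top view the steel scoop with tablets is at about (197,270), and the yellow look-alike is at (203,370). The black knob is at (460,270), and the white look-alike is at (473,311). The hopper is at (291,230) and the spindle at (365,213). By the description I choose the steel scoop and the black knob, and I'll check both in one close crop.

```bash
python3 - <<'E'
from h import *
im=np.load("/tmp/top.npz")["im"]
c=[cv2.resize(im[y:y+h,x:x+80],(400,h*5),interpolation=cv2.INTER_CUBIC) for x,y,h in((160,222,90),(425,240,90))]
c2=cv2.resize(im[190:250,250:400],None,fx=5,fy=5,interpolation=cv2.INTER_CUBIC)
a=np.hstack(c)[:450]
cv2.imwrite("pics/crop.png",a)
cv2.imwrite("pics/crop2.png",c2)
E
```

```text
(no output)
```

View pics/crop.png

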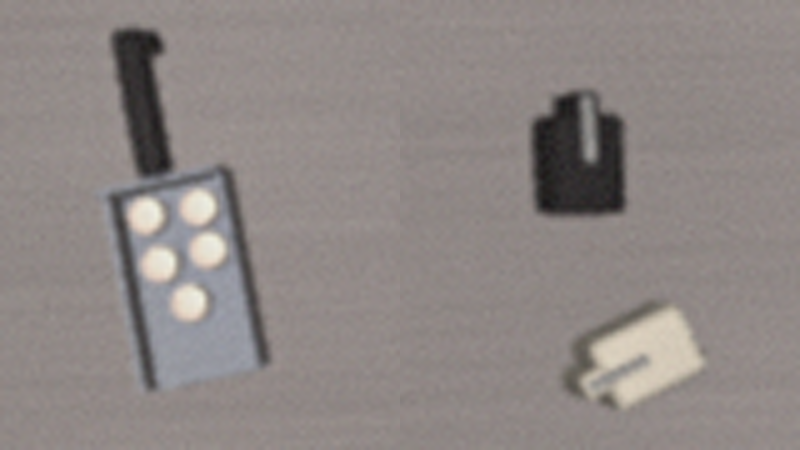

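View pics/crop2.png

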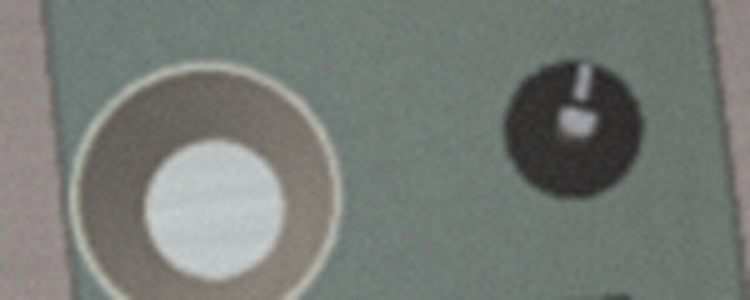

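The crops confirm the choice: grey scoop with handle (187,228)→(191,256) and lip at (201.5,296), and black knob with its strip from (463,273) to (462,259). The hopper rim centre is at (291,230), the spindle disc at (364.6,215.8), and its mark points up the image to (367.4,203.2).

```bash
python3 - <<'E'
from h import *
L=dict(h0=(187.6,229,40),h1=(191,256,40),lip=(201.5,296.5,5),rim=(291.2,229.6,90),disc=(364.6,215.8,36),m0=(365.8,209.6,36),m1=(367.4,203.2,36),
k0=(463,272.6,40),k1=(462,259.5,40),kc=(461,277,40),dA=(261.5,186,30),dB=(388.5,171.5,30),dC=(399,254,30),dD=(267.5,269.5,30))
P={k:w("top",*v) for k,v in L.items()}
for k,v in L.items(): print(k,P[k],w("top",v[0],v[1]))
a=lambda p,q:np.degrees(np.arctan2(*(P[q]-P[p])[[1,0]])).round(1)
print(a("h1","h0"),a("lip","h1"),a("lip","h0"),"mark",a("m0","m1"),"knob",a("k0","k1"),"deck",a("dD","dA"),a("dC","dB"),a("dB","dA"))
s=read_state();print(R.from_quat(s["ee_rot"]).as_matrix().round(3))
E
```

```text
h0 [555.6 325.6  40. ] [555.7 325.7  39.7]
h1 [493.4 318.1  40. ] [493.4 318.1  39.8]
lip [400.1 303.6   5. ] [400.2 303.    7.1]
rim [541.8  84.2  90. ] [547.5  88.1  36.7]
disc [574.4 -81.2  36. ] [569.8 -78.5  71.2]
m0 [588.7 -84.5  36. ] [588.5 -84.4  37.3]
m1 [603.4 -88.7  36. ] [603.2 -88.6  37.1]
k0 [ 438.  -298.1   40. ] [ 438.  -297.6   41.9]
k1 [ 467.6 -297.4   40. ] [ 467.6 -297.3   40.4]
kc [ 428.2 -293.    40. ] [ 428.2 -292.7   41.2]
dA [652.3 155.4  30. ] [652.5 155.6  28.9]
dB [ 677.2 -140.9   30. ] [ 683.3 -144.4    2.5]
dC [ 484.7 -157.1   30. ] [ 485.  -158.    23.9]
dD [457.9 145.   30. ] [458.  145.3  28.1]
6.9 8.8 8.1 mark -15.9 knob 1.4 deck 3.1 4.8 94.8
[[-0.958 -0.287 -0.001]
 [-0.287  0.958  0.002]
 [ 0.     0.002 -1.   ]]
```

```bash
cat >> h.py <<'E'
def go(p,yawy,tilt=0):
    "shift (m) and rotvec from now to TCP p, tool down with tool y at heading yawy deg, tilted (deg) about tool y"
    T=pose(read_state());a=np.radians(yawy);y=np.array([np.cos(a),np.sin(a),0]);z=np.array([0,0,-1.])
    M=np.c_[np.cross(y,z),y,z]@R.from_euler("y",tilt,degrees=True).as_matrix()
    return tool(p),R.from_matrix(T[:3,:3].T@M).as_rotvec().round(3)
E
python3 - <<'E'
from h import *
print(go((440,-200,260),106.7));print(go((518,321,240),98));print(go((518,321,140),98))
E
```

```text
(array([-0.3641,  0.3068, -0.0291]), array([ 0.002, -0.   , -0.001]))
(array([-0.5882,  0.7836, -0.0082]), array([ 0.002, -0.   ,  0.151]))
(array([-0.5882,  0.7834,  0.0918]), array([ 0.002, -0.   ,  0.151]))
```

```bash
python3 -m handwheel '[[-0.364,0.307,-0.029,0,0,0,1],[-0.364,0.307,-0.029,0,0,0,1],[-0.364,0.307,-0.029,0,0,0,1],[-0.364,0.307,-0.029,0,0,0,1],[-0.364,0.307,-0.029,0,0,0,1],[-0.364,0.307,-0.029,0,0,0,1],[-0.364,0.307,-0.029,0,0,0,1],[-0.588,0.783,-0.01,0.002,0,0.151,1],[-0.588,0.783,-0.01,0.002,0,0.151,1],[-0.588,0.783,-0.01,0.002,0,0.151,1]]'; python3 -c "
from h import *
print(go((518,321,140),98),read_state()['joints'])"
```

```text
clock: 1.35
position: [450.8, -50.8, 252.3]
ee_rot: [-0.07, 0.998, -0.001, 0.0]
contact_force: [1.2, 0.3, 0.8]
gripper_width: 85.3
grasp_force: 0.0
(array([-0.1183,  0.359 ,  0.1117]), array([-0.002,  0.   ,  0.   ])) [ 0.24906262  0.07125141 -0.35485804  0.00208159 -1.14480265 -1.68104206]
```

```bash
python3 -m handwheel '[[-0.118,0.36,0,0,0,0,1],[-0.118,0.36,0,0,0,0,1],[-0.118,0.36,0,0,0,0,1],[-0.118,0.36,0,0,0,0,1],[-0.118,0.36,0,0,0,0,1],[-0.118,0.36,0.11,0,0,0,1],[-0.118,0.36,0.11,0,0,0,1],[-0.118,0.36,0.11,0,0,0,1],[-0.118,0.36,0.11,0,0,0,1],[-0.118,0.36,0.11,0,0,0,1]]'; python3 -c "
from h import *
im,d=grab('wrist');cv2.imwrite('pics/w1.png',im);print(read_state()['position'])"
```

```text
clock: 2.6
position: [518.7, 319.8, 144.3]
ee_rot: [-0.07, 0.998, 0.0, 0.002]
contact_force: [0.9, 0.5, 0.5]
gripper_width: 85.4
grasp_force: 0.0
[518.63278475 319.7961364  144.34754514]
```

View pics/w1.png

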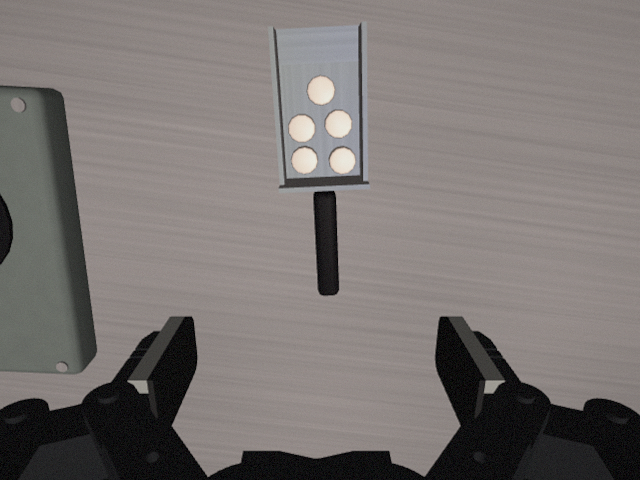

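The wrist view shows the steel scoop with five tablets, and the handle's top runs from (325,193) to (328,294).

```bash
python3 - <<'E'
from h import *
a,b=w("wrist",325,193,40),w("wrist",328,294,40);l=w("wrist",319,27,5);print(a,b,l,w("wrist",326,240),np.degrees(np.arctan2(*(b-a)[[1,0]])),np.linalg.norm(a-b),np.degrees(np.arctan2(*(b-l)[[1,0]])))
g=(a+b)/2;g[2]=11;h=np.degrees(np.arctan2(*(b-a)[[1,0]]))
print(g,go(g,90+h))
E
```

```text
[491.1 320.9  40. ] [557.1 332.5  40. ] [397.9 304.2   5. ] [520.7 325.9  39.4] 9.968356170473857 67.01164077979288 10.079822714492021
[524.1 326.7  11. ] (array([-0.0059,  0.006 ,  0.1334]), array([ 0.   ,  0.004, -0.035]))
```

```bash
python3 -m handwheel '[[-0.006,0.006,0.05,0,0.003,-0.035,1],[-0.006,0.006,0.09,0,0.003,-0.035,1],[-0.006,0.006,0.115,0,0.003,-0.035,1],[-0.006,0.006,0.115,0,0.003,-0.035,1],[-0.006,0.006,0.115,0,0.003,-0.035,1]]'; python3 -c "
from h import *
print(go((524.1,326.7,11),100))"
```

```text
clock: 3.28
position: [524.1, 327.1, 29.0]
ee_rot: [-0.087, 0.996, 0.0, 0.0]
contact_force: [-0.1, 0.2, 0.9]
gripper_width: 85.6
grasp_force: 0.0
(array([ 0.0001, -0.0004,  0.018 ]), array([-0.,  0.,  0.]))
```

```bash
python3 -m handwheel '[[0,0,0.018,0,0,0,1],[0,0,0.018,0,0,0,1],[0,0,0.018,0,0,0,-1],[0,0,0.018,0,0,0,-1],[0,0,0.018,0,0,0,-1],[0,0,0.018,0,0,0,-1],[0,0,0.018,0,0,0,-1],[0,0,0.018,0,0,0,-1],[0,0,0.018,0,0,0,-1],[0,0,0.018,0,0,0,-1]]'
```

```text
clock: 4.53
position: [523.1, 326.6, 9.1]
ee_rot: [-0.087, 0.996, -0.001, -0.001]
contact_force: [0.1, -0.6, 3.1]
gripper_width: 13.2
grasp_force: 58.9
```

```bash
python3 -m handwheel '[[0,0,-0.01,0,0,0,-1],[0,0,-0.025,0,0,0,-1],[0,0,-0.045,0,0,0,-1],[0,0,-0.065,0,0,0,-1],[0,0,-0.085,0,0,0,-1],[0,0,-0.105,0,0,0,-1],[0,0,-0.12,0,0,0,-1],[0,0,-0.125,0,0,0,-1],[0,0,-0.125,0,0,0,-1]]'; python3 - <<'E'
from h import *
from scipy.optimize import least_squares
D=np.load("/tmp/top.npz")["d"];K,T=cam2w("top")
v,u=np.mgrid[180:280,240:345];P=np.stack([u,v,np.ones_like(u)],-1)@np.linalg.inv(K).T*D[180:280,240:345,None]
P=(P@T[:3,:3].T+T[:3,3]).reshape(-1,3);q=P[(P[:,2]>84)&(P[:,2]<97)]
r=least_squares(lambda p:np.hypot(*(q[:,:2]-p[:2]).T)-p[2],[542,84,57],loss="soft_l1");print(len(q),r.x)
im,d=grab('wrist');cv2.imwrite('pics/w2.png',im[:300])
C=r.x[:2];f=-np.array([np.cos(np.radians(10)),np.sin(np.radians(10))])
print(go(np.r_[C-20*f-125*f,134],100),read_state()["position"])
E
```

```text
clock: 5.65
position: [523.0, 326.7, 133.8]
ee_rot: [-0.087, 0.996, -0.001, -0.001]
contact_force: [0.4, 0.4, -2.6]
gripper_width: 13.1
grasp_force: 58.5
490 [542.60092092  85.45921643  55.97368428]
(array([-0.1226, -0.2408, -0.0007]), array([-0.002, -0.004, -0.   ])) [522.80576756 326.43799025 133.20902313]
```

View pics/w2.png

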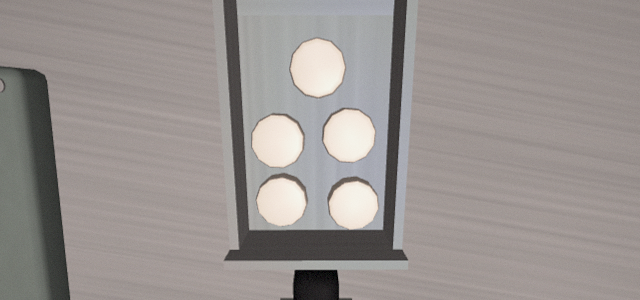

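The scoop is held level, with all five tablets in the pan (rows 65–205). Next I carry it over beside the hopper.

```bash
python3 -m handwheel '[[-0.008,-0.015,0,0,0,0,-1],[-0.02,-0.04,0,0,0,0,-1],[-0.037,-0.073,0,0,0,0,-1],[-0.054,-0.106,0,0,0,0,-1],[-0.071,-0.14,0,0,0,0,-1],[-0.088,-0.174,0,0,0,0,-1],[-0.105,-0.207,0,0,0,0,-1],[-0.116,-0.228,0,0,0,0,-1],[-0.123,-0.241,0,0,0,0,-1],[-0.123,-0.241,0,0,0,0,-1]]'; python3 - <<'E'
from h import *
for t in (10,20,28,34,40,50):
    a=np.radians(t);print(t,round(a,3),"x",round(.127-(.127*np.cos(a)-.0045*np.sin(a)),4),"z",-round(.127*np.sin(a)+.0045*np.cos(a)-.0045,4))
f=-np.array([np.cos(np.radians(10)),np.sin(np.radians(10))])
print(go(np.r_[np.array([542.6,85.5])-147*f,134],100),read_state()["joints"])
E
```

```text
clock: 6.95
position: [686.4, 110.2, 133.4]
ee_rot: [-0.087, 0.996, -0.001, -0.002]
contact_force: [-0.0, 0.2, -2.2]
gripper_width: 13.2
grasp_force: 58.6
10 0.175 x 0.0027 z -0.022
20 0.349 x 0.0092 z -0.0432
28 0.489 x 0.017 z -0.0591
34 0.593 x 0.0242 z -0.0702
40 0.698 x 0.0326 z -0.0806
50 0.873 x 0.0488 z -0.0957
(array([-0.0011,  0.0006, -0.0006]), array([-0.002, -0.004, -0.001])) [ 3.91595236e-01  5.76539116e-01  7.38053898e-02  1.16272775e-03
 -1.07195195e+00 -1.78930747e+00]
```

```bash
python3 -m handwheel '[[0.001,0,-0.007,0,-0.087,0,-1],[0.003,0,-0.014,0,-0.175,0,-1],[0.006,0,-0.02,0,-0.262,0,-1],[0.009,0,-0.025,0,-0.349,0,-1],[0.013,0,-0.03,0,-0.42,0,-1],[0.017,0,-0.033,0,-0.489,0,-1],[0.02,0,-0.038,0,-0.54,0,-1],[0.024,0,-0.044,0,-0.593,0,-1],[0.024,0,-0.044,0,-0.593,0,-1],[0.024,0,-0.044,0,-0.593,0,-1]]'; python3 -c "
from h import *
a,_=grab('wrist');b,_=grab('side');cv2.imwrite('pics/w3.png',np.hstack([cv2.resize(a,(400,300)),cv2.resize(b[180:420,130:450],(400,300))]))"
```

```text
clock: 8.2
position: [667.8, 105.7, 191.7]
ee_rot: [-0.085, 0.956, 0.028, 0.279]
contact_force: [-0.2, -0.1, -1.6]
gripper_width: 13.3
grasp_force: 58.9
```

View pics/w3.png

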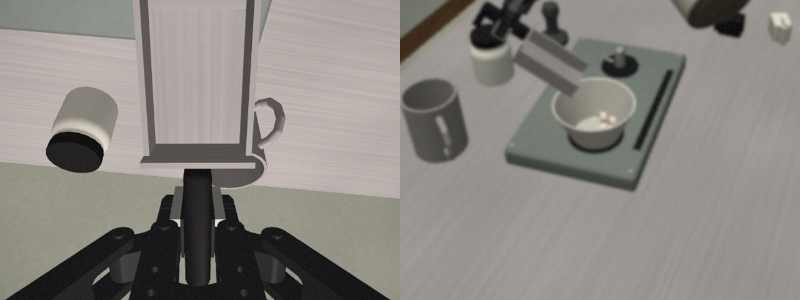

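The pan looks empty and tablets are visible in the hopper. I level the scoop, move back, and check with the top camera.

```bash
python3 - <<'E'
from h import *
print(go((686,110,150),100),go((600,260,150),100),go((523.1,326.6,130),100))
E
```

```text
(array([0.0058, 0.0008, 0.0444]), array([0.006, 0.567, 0.003])) (array([0.0551, 0.1637, 0.0141]), array([0.006, 0.567, 0.003])) (array([ 0.1199,  0.2429, -0.003 ]), array([0.006, 0.567, 0.003]))
```

```bash
python3 -m handwheel '[[0.002,0,0.015,0,0.19,0,-1],[0.004,0,0.03,0,0.38,0,-1],[0.006,0,0.044,0.006,0.567,0.003,-1],[0.006,0,0.044,0.006,0.567,0.003,-1],[0.03,0.08,0.03,0.006,0.567,0.003,-1],[0.055,0.163,0.014,0.006,0.567,0.003,-1],[0.12,0.243,-0.003,0.006,0.567,0.003,-1],[0.12,0.243,-0.003,0.006,0.567,0.003,-1],[0.12,0.243,-0.003,0.006,0.567,0.003,-1],[0.12,0.243,-0.003,0.006,0.567,0.003,-1]]'; python3 -c "
from h import *
b,_=grab('top');a,_=grab('wrist');cv2.imwrite('pics/t2.png',np.hstack([cv2.resize(b[190:270,250:400],(600,320),interpolation=2),cv2.resize(a[:,100:500],None,fx=.49,fy=.6667)]))
print(go((523.1,326.6,9.5),100),read_state()['joint_vel'])"
```

```text
clock: 9.55
position: [520.9, 328.5, 129.0]
ee_rot: [-0.089, 0.996, 0.0, -0.001]
contact_force: [-0.1, 0.3, -1.5]
gripper_width: 13.1
grasp_force: 59.1
(array([-0.0006, -0.0004,  0.1199]), array([ 0.   , -0.001,  0.001])) [-0.02626704 -0.00341296  0.00036707  0.00317503 -0.00152843 -0.00246815]
```

View pics/t2.png

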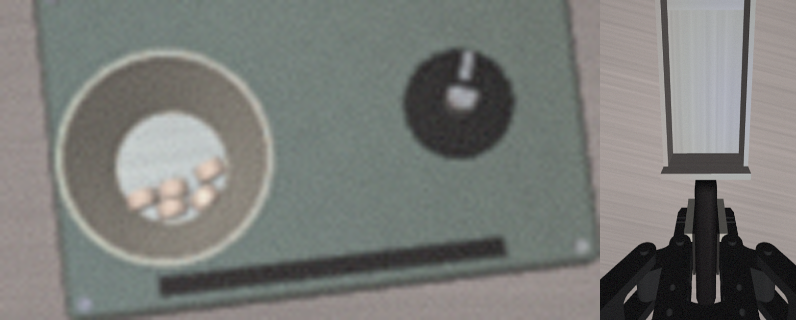

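All five tablets lie in the hopper (around (175,190) in the crop) and the pan is empty. I put the scoop back.

```bash
python3 -m handwheel '[[0,0,0.03,0,0,0,-1],[0,0,0.06,0,0,0,-1],[0,0,0.085,0,0,0,-1],[0,0,0.105,0,0,0,-1],[0,0,0.113,0,0,0,-1],[0,0,0.117,0,0,0,-1],[0,0,0.117,0,0,0,-1],[0,0,0.117,0,0,0,-1]]'
```

```text
clock: 10.65
position: [522.6, 326.5, 13.4]
ee_rot: [-0.087, 0.996, 0.0, 0.0]
contact_force: [-0.1, -0.8, -1.4]
gripper_width: 13.1
grasp_force: 59.2
```

```bash
python3 -m handwheel '[[0,0,0.003,0,0,0,-1],[0,0,0.004,0,0,0,-1],[0,0,0.004,0,0,0,-1]]'
```

```text
clock: 11.02
position: [522.2, 326.4, 9.1]
ee_rot: [-0.087, 0.996, 0.0, -0.0]
contact_force: [-1.8, -0.3, 2.6]
gripper_width: 13.3
grasp_force: 59.6
```

Contact felt at 2.6 N. I release, rise, and head for the knob while working out its pose.

```bash
python3 -m handwheel '[[0,0,0,0,0,0,1],[0,0,0,0,0,0,1],[0,0,0,0,0,0,1],[0,0,0,0,0,0,1],[0,0,0,0,0,0,1],[0,0,-0.03,0,0,0,1],[0,0,-0.09,0,0,0,1],[0,0,-0.15,0,0,0,1],[0,0,-0.19,0,0,0,1],[0,0,-0.2,0,0,0,1]]'; python3 - <<'E'
from h import *
P=[(440,-297,200),(440,-297,145)]
print([go(p,90) for p in P],read_state()["joints"])
E
```

```text
clock: 12.28
position: [523.3, 327.1, 212.3]
ee_rot: [-0.087, 0.996, 0.002, 0.002]
contact_force: [0.9, -0.2, -0.9]
gripper_width: 85.2
grasp_force: 0.0
[(array([ 0.1907, -0.6001,  0.0092]), array([0.004, 0.005, 0.175])), (array([ 0.191 , -0.6003,  0.0642]), array([0.004, 0.005, 0.175]))] [ 8.20512144e-01  3.81727193e-01 -4.57583150e-02  3.52958854e-05
 -1.13727928e+00 -2.21642428e+00]
```

```bash
python3 -m handwheel '[[0.191,-0.6,0.009,0.004,0.005,0.175,1],[0.191,-0.6,0.009,0.004,0.005,0.175,1],[0.191,-0.6,0.009,0.004,0.005,0.175,1],[0.191,-0.6,0.009,0.004,0.005,0.175,1],[0.191,-0.6,0.009,0.004,0.005,0.175,1],[0.191,-0.6,0.009,0.004,0.005,0.175,1],[0.191,-0.6,0.009,0.004,0.005,0.175,1],[0.191,-0.6,0.009,0.004,0.005,0.175,1],[0.191,-0.6,0.009,0.004,0.005,0.175,1],[0.191,-0.6,0.009,0.004,0.005,0.175,1]]'; python3 -m handwheel '[[0,0,0,0,0,0,1],[0,0,0.02,0,0,0,1],[0,0,0.055,0,0,0,1],[0,0,0.055,0,0,0,1],[0,0,0.055,0,0,0,1],[0,0,0.055,0,0,0,1]]';python3 -c "
from h import *
a,_=grab('wrist');cv2.imwrite('pics/k1.png',cv2.resize(a[60:360,120:520],(800,600),interpolation=2))
print(read_state()['position'],read_state()['joint_vel'])"
```

```text
clock: 13.52
position: [438.0, -294.9, 198.7]
ee_rot: [0.0, 1.0, -0.002, -0.004]
contact_force: [1.1, 0.8, 0.5]
gripper_width: 85.4
grasp_force: 0.0
clock: 14.28
position: [439.8, -293.5, 146.2]
ee_rot: [-0.0, 1.0, -0.003, -0.001]
contact_force: [0.4, -0.2, -0.1]
gripper_width: 85.5
grasp_force: 0.0
[ 439.67109872 -293.45991521  146.11032259] [-0.00355416  0.00156019 -0.00732983 -0.00258429  0.0023231  -0.00078481]
```

View pics/k1.png

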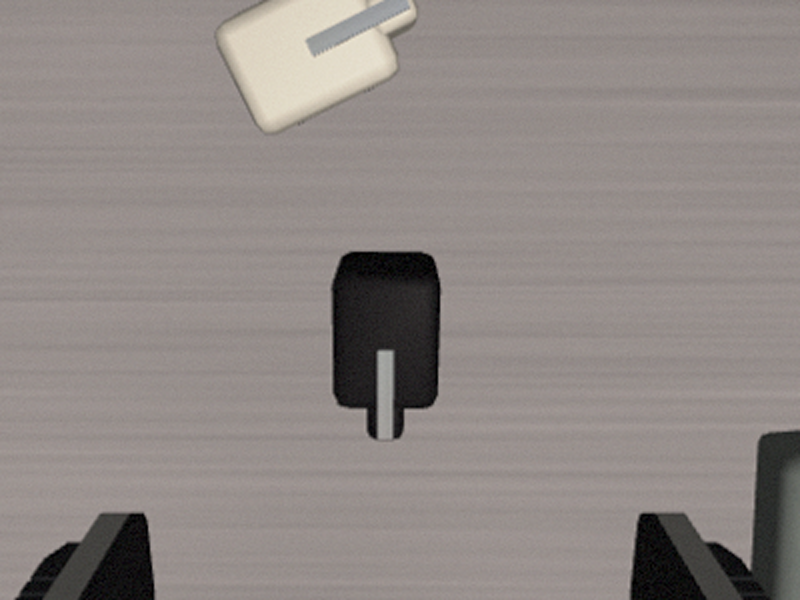

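The black knob is centred in view, with its strip running from (385,350) at the centre to (385,440) at the nose. It is square to the tool.

```bash
python3 - <<'E'
from h import *
c,n,n2=w("wrist",312.8,235,40),w("wrist",312.5,280,40),w("wrist",312.8,235)
print(c,n,n2,np.degrees(np.arctan2(*(n-c)[[1,0]])),np.linalg.norm(n-c))
print(go((c[0],c[1],8),90))
E
```

```text
[ 439.2 -296.8   40. ] [ 469.9 -297.    40. ] [ 439.2 -296.8   40. ] -0.37325712687130624 30.700651458886004
(array([ 1.000e-04, -2.600e-03,  1.381e-01]), array([-0.005, -0.003,  0.   ]))
```

```bash
python3 -m handwheel '[[0,-0.003,0.05,-0.004,-0.003,0,1],[0,-0.003,0.1,-0.004,-0.003,0,1],[0,-0.003,0.125,-0.004,-0.003,0,1],[0,-0.003,0.132,-0.004,-0.003,0,1],[0,-0.003,0.132,-0.004,-0.003,0,1],[0,-0.003,0.132,-0.004,-0.003,0,1]]'; python3 -c "
from h import *
print(w('wrist',312.8,263.5,40), go((439.2,-296.8,6),90))"
```

```text
clock: 15.08
position: [439.3, -297.4, 14.3]
ee_rot: [-0.0, 1.0, -0.001, 0.0]
contact_force: [-0.5, -0.7, -0.2]
gripper_width: 85.5
grasp_force: 0.0
[ 458.4 -296.8   40. ] (array([0.0001, 0.0006, 0.0083]), array([-0.002,  0.001,  0.   ]))
```

```bash
python3 -m handwheel '[[0.002,0.001,0.008,-0.002,0.001,0,1],[0.002,0.001,0.008,-0.002,0.001,0,1],[0.002,0.001,0.008,-0.002,0.001,0,-1],[0.002,0.001,0.008,-0.002,0.001,0,-1],[0.002,0.001,0.008,-0.002,0.001,0,-1],[0.002,0.001,0.008,-0.002,0.001,0,-1],[0.002,0.001,0.008,-0.002,0.001,0,-1],[0.002,0.001,0.008,-0.002,0.001,0,-1]]'; python3 -m handwheel '[[0,0,-0.03,0,0,0,-1],[0,0,-0.08,0,0,0,-1],[0,0,-0.13,0,0,0,-1],[0,0,-0.14,0,0,0,-1],[0,0,-0.14,0,0,0,-1]]'; python3 -c "
from h import *
a,_=grab('wrist');cv2.imwrite('pics/k2.png',cv2.resize(a[180:480,120:520],(800,600),interpolation=2))
print(read_state()['position'])"
```

```text
clock: 16.08
position: [436.4, -296.2, 5.1]
ee_rot: [0.0, 1.0, 0.001, -0.001]
contact_force: [0.0, 0.3, 2.3]
gripper_width: 33.3
grasp_force: 60.1
clock: 16.7
position: [436.1, -295.9, 144.6]
ee_rot: [0.0, 1.0, 0.001, -0.002]
contact_force: [0.7, -0.3, -1.7]
gripper_width: 33.5
grasp_force: 59.7
[ 435.47497687 -295.71115953  143.47808437]
```

View pics/k2.png

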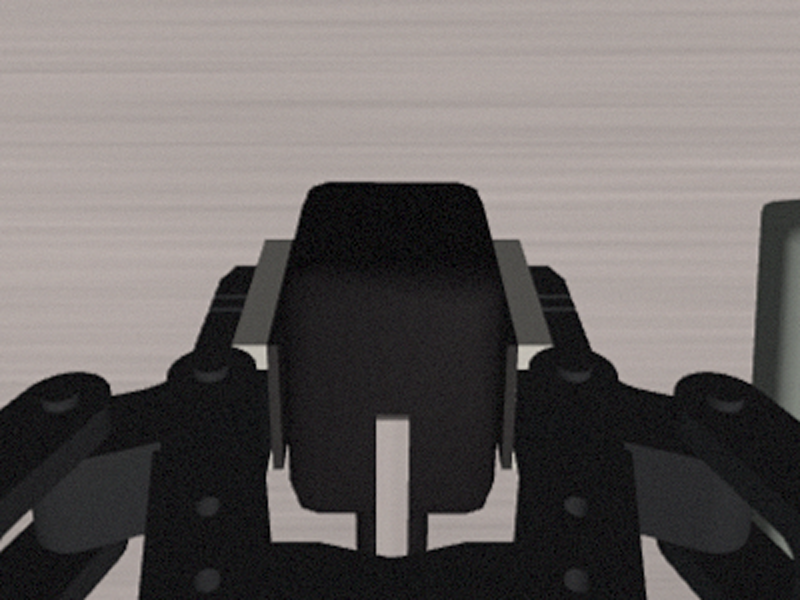

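The knob is gripped straight (pads at both sides, strip at column 392 from row 417, front edge at row 512). From here I work by numbers: first the knob's offset in the grip, then the spindle from close by.

```bash
python3 - <<'E'
from h import *
m=camera_model("wrist");K,H=np.array(m["K"]),np.array(m["hand_eye"])
def t(u,v,z):
    r=H[:3,:3]@np.linalg.inv(K)@[u,v,1];return (H[:3,3]+r*(z-H[2,3])/r[2]).round(1)
print("strip",t(316,388.5,-35),"front",t(316,436,-34),"L/R",t(120+283/2,180+300/2,-33),t(120+503/2,180+300/2,-33))
D=np.load("/tmp/wrist.npz")["d"];print(D[420,300],(H[:3,:3]@(np.linalg.inv(K)@[300,420,1])*D[420,300]+H[:3,3]).round(1))
print(go((641,-100,175),74))
E
```

```text
strip [ -2.6  -0.8 -35. ] front [-21.8  -0.8 -34. ] L/R [ 16.6 -16.9 -33. ] [ 16.6  15.7 -33. ]
133.36029 [-15.4  -5.9 -34. ]
(array([-0.2052,  0.196 , -0.0321]), array([ 0.002, -0.006,  0.278]))
```

```bash
python3 -m handwheel '[[-0.03,0.03,-0.03,0.002,-0.006,0.1,-1],[-0.07,0.07,-0.032,0.002,-0.006,0.2,-1],[-0.11,0.11,-0.032,0.002,-0.006,0.278,-1],[-0.15,0.15,-0.032,0.002,-0.006,0.278,-1],[-0.19,0.18,-0.032,0.002,-0.006,0.278,-1],[-0.205,0.196,-0.032,0.002,-0.006,0.278,-1],[-0.205,0.196,-0.032,0.002,-0.006,0.278,-1],[-0.205,0.196,-0.032,0.002,-0.006,0.278,-1],[-0.205,0.196,-0.032,0.002,-0.006,0.278,-1]]'; cat > sp.py <<'E'
from h import *
im,D=grab("wrist");K,T=cam2w("wrist")
v,u=np.mgrid[0:270,0:640];P=(np.stack([u,v,np.ones_like(u)],-1)@np.linalg.inv(K).T*D[:270,:,None])@T[:3,:3].T+T[:3,3]
g=im[:270].astype(int).max(-1);near=np.hypot(P[...,0]-574,P[...,1]+81)<42
top=near&(P[...,2]>64)&(P[...,2]<72);q=P[top]
print("top n",top.sum(),"mean",q.mean(0).round(1),"min",q.min(0).round(1),"max",q.max(0).round(1))
(cx,cy),r=cv2.minEnclosingCircle(q[:,:2].astype(np.float32).reshape(-1,1,2));print("top circle",cx,cy,r)
disc=near&(P[...,2]>33)&(P[...,2]<40)&(g<70);d=P[disc];e=cv2.fitEllipse(cv2.convexHull(d[:,:2].astype(np.float32)));print("disc",disc.sum(),e,d[:,2].mean())
S=np.array([cx,cy])
mk=near&(P[...,2]>33)&(P[...,2]<40)&(g>100)&(np.hypot(P[...,0]-e[0][0],P[...,1]-e[0][1])<29.5);m=P[mk][:,:2];
print("mark",len(m),m.mean(0),m.min(0),m.max(0),"heading from disc centre",np.degrees(np.arctan2(*(m.mean(0)-e[0])[::-1])))
vx,vy,_,_=cv2.fitLine(m.astype(np.float32),cv2.DIST_L2,0,.01,.01).ravel();print("mark line",np.degrees(np.arctan2(vy,vx)))
np.save("/tmp/top.npy",q);cnt=cv2.convexHull(q[:,:2].astype(np.float32))[:,0];print(cnt.round(1).tolist()); print("g at top",np.median(g[top]),"g mark",np.median(g[mk]) if len(m) else 0)
E
python3 sp.py; python3 -c "
from h import *
s=read_state();print(s['position'],s['joints'],pose(s)[:3,:3].round(3))"
```

```text
clock: 17.88
position: [640.7, -101.4, 176.3]
ee_rot: [0.139, 0.99, -0.001, 0.001]
contact_force: [-1.0, -0.3, -0.9]
gripper_width: 33.3
grasp_force: 59.9
top n 618 mean [573.3 -80.9  67.1] min [566.1 -90.1  64. ] max [580.8 -72.3  69.5]
top circle 574.9257202148438 -81.2547607421875 8.95358943939209
disc 6585 ((574.7424926757812, -81.0062255859375), (62.54197692871094, 62.66048812866211), 155.14707946777344) 35.5157949041088
mark 205 [595.12852345 -85.69777317] [569.55045191 -90.05866731] [603.58367218 -71.30435174] heading from disc centre -12.960133004717553
mark line -19.57014
[[580.7999877929688, -75.0], [580.5, -74.19999694824219], [578.4000244140625, -73.0999984741211], [577.9000244140625, -72.9000015258789], [576.2999877929688, -72.5], [575.7000122070312, -72.30000305175781], [574.0, -72.4000015258789], [572.7999877929688, -72.69999694824219], [570.7999877929688, -73.4000015258789], [569.4000244140625, -74.19999694824219], [568.5, -75.19999694824219], [567.7000122070312, -76.0999984741211], [566.4000244140625, -78.80000305175781], [566.0999755859375, -81.69999694824219], [566.2999877929688, -82.9000015258789], [566.9000244140625, -84.9000015258789], [567.2999877929688, -85.5999984741211], [568.5999755859375, -87.19999694824219], [569.5, -88.0999984741211], [570.4000244140625, -89.0], [574.0999755859375, -90.0999984741211], [575.9000244140625, -90.0], [577.2000122070312, -89.80000305175781], [579.0, -83.5999984741211], [579.2999877929688, -82.4000015258789]]
g at top 207.5 g mark 216.0
[ 640.93496542 -101.33422341  176.58087264] [ 9.27721349e-02  4.63372011e-01 -8.96670879e-03  1.79106339e-03
 -1.09659854e+00 -1.94401377e+00] [[-0.961  0.276  0.002]
 [ 0.276  0.961 -0.001]
 [-0.002 -0.001 -1.   ]]
```

```bash
python3 -c "
from h import *
print(go((575.6,-80.6,86),75.5))"
```

```text
(array([0.0687, 0.002 , 0.0904]), array([-0.001,  0.002, -0.027]))
```

```bash
python3 -m handwheel '[[0.03,0.001,0.01,0,0.002,-0.027,-1],[0.055,0.002,0.03,0,0.002,-0.027,-1],[0.069,0.002,0.05,0,0.002,-0.027,-1],[0.069,0.002,0.075,0,0.002,-0.027,-1],[0.069,0.002,0.09,0,0.002,-0.027,-1],[0.069,0.002,0.09,0,0.002,-0.027,-1],[0.069,0.002,0.09,0,0.002,-0.027,-1],[0.069,0.002,0.09,0,0.002,-0.027,-1]]'; python3 -c "
from h import *
print(go((575.6,-80.6,76),75.5),go((575.6,-80.6,58),75.5))"
```

```text
clock: 18.92
position: [576.9, -79.6, 87.2]
ee_rot: [0.125, 0.992, -0.0, 0.001]
contact_force: [0.3, -0.3, -1.9]
gripper_width: 33.0
grasp_force: 59.9
(array([ 0.0011, -0.0012,  0.0112]), array([-0.   ,  0.002,  0.002])) (array([ 0.0011, -0.0012,  0.0292]), array([-0.   ,  0.002,  0.002]))
```

```bash
python3 -m handwheel '[[0.001,-0.001,0.004,0,0.002,0.002,-1],[0.001,-0.001,0.008,0,0.002,0.002,-1],[0.001,-0.001,0.012,0,0.002,0.002,-1],[0.001,-0.001,0.015,0,0.002,0.002,-1],[0.001,-0.001,0.017,0,0.002,0.002,-1],[0.001,-0.001,0.018,0,0.002,0.002,-1],[0.001,-0.001,0.018,0,0.002,0.002,-1]]'; python3 -c "
from h import *
s=read_state();print(s['position'],s['contact_force'],s['wrist_torque'])"
```

```text
clock: 19.8
position: [574.4, -80.3, 68.0]
ee_rot: [0.126, 0.992, -0.0, -0.001]
contact_force: [-1.1, 0.0, -0.8]
gripper_width: 33.6
grasp_force: 59.9
[574.43515967 -80.33206684  67.96735008] [-1.09784896  0.01001853 -0.82045235] [ 0.14814037  0.38342724 -0.01973957]
```

The bore is on the tip (5 mm deep, about 1 N). I go on down.

```bash
python3 -m handwheel '[[0,0,0.003,0,0,0,-1],[0,0,0.006,0,0,0,-1],[0,0,0.009,0,0,0,-1],[0,0,0.012,0,0,0,-1],[0,0,0.012,0,0,0,-1],[0,0,0.012,0,0,0,-1]]'; python3 -c "
from h import *
s=read_state();print(s['position'],s['contact_force'],s['wrist_torque'])"
```

```text
clock: 20.55
position: [574.4, -80.4, 55.6]
ee_rot: [0.126, 0.992, -0.0, -0.001]
contact_force: [-3.2, -0.0, -2.2]
gripper_width: 33.4
grasp_force: 59.9
[574.37364809 -80.36087077  55.60366805] [-3.21245512e+00 -2.95621990e-03 -2.15042248e+00] [0.29449207 0.8252516  0.01741603]
```

```bash
python3 -m handwheel '[[0,0,0.002,0,0,0,-1],[0,0,0.004,0,0,0,-1],[0,0,0.006,0,0,0,-1],[0,0,0.006,0,0,0,-1],[0,0,0.006,0,0,0,-1]]'; python3 -m handwheel '[[0,0,0.001,0,0,0,-1],[0,0,0.002,0,0,0,-1],[0,0,0.003,0,0,0,-1],[0,0,0.003,0,0,0,-1]]'
```

```text
clock: 21.18
position: [574.5, -80.4, 51.0]
ee_rot: [0.126, 0.992, -0.0, -0.001]
contact_force: [-5.3, 1.4, 4.7]
gripper_width: 33.5
grasp_force: 60.3
clock: 21.68
position: [574.5, -80.4, 48.2]
ee_rot: [0.126, 0.992, -0.0, -0.001]
contact_force: [-6.2, 2.3, 6.1]
gripper_width: 33.2
grasp_force: 60.5
```

```bash
python3 -m handwheel '[[0,0,0.001,0,0,0,-1],[0,0,0.002,0,0,0,-1],[0,0,0.002,0,0,0,-1],[0,0,0.002,0,0,0,-1]]'
```

```text
clock: 22.18
position: [574.5, -80.4, 47.0]
ee_rot: [0.126, 0.992, -0.001, -0.001]
contact_force: [-7.4, 2.8, 9.8]
gripper_width: 33.2
grasp_force: 61.5
```

```bash
python3 -m handwheel '[[0,0,0.001,0,0,0,-1],[0,0,0.0015,0,0,0,-1],[0,0,0.0015,0,0,0,-1],[0,0,0.0015,0,0,0,-1]]'; python3 - <<'E'
from h import *
# scoop check: handle and pan heights in the top view, free of the arm
im,d=grab("top")
for p in((189.5,243),(188,232),(197,275),(201,292)):print(p,w("top",*p),im[int(p[1]),int(p[0])])
E
```

```text
clock: 22.68
position: [574.6, -80.4, 47.0]
ee_rot: [0.126, 0.992, -0.001, -0.001]
contact_force: [-10.4, 3.0, 18.1]
gripper_width: 33.3
grasp_force: 62.2
(189.5, 243) [523.3 321.3  40.3] [43 43 47]
(188, 232) [548.7 324.8  39.5] [38 37 40]
(197, 275) [450.5 314.4   2.6] [164 157 152]
(201, 292) [410.6 304.7   4.9] [163 155 153]
```

The firm stop is reached: the force rose to 18 N with no further travel, and the knob's underside is at about 42 mm as expected. The scoop stands upright, with its handle top at 40 mm.

```bash
python3 -c "
from bench import job_done
print(job_done())"
```

```text
the job is handed in; nothing more can be done
None
```

The job is handed in at about 23 s of the 72 s allowed: all five tablets are in the hopper, the scoop stands upright and let go on the counter, and the knob is seated on the spindle and held pressed at its firm stop with about 18 N. No verdict came back.

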